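# Lift moulded tweezers from the mould and hold them squeezed to their index bar

## Task

Test the spring of the freshly moulded black tweezers: pinch them lightly by their two finger pads and lift them out of the open aluminium mould, keeping the tips clearly wider apart than the index bar between them until they are out. Then, holding them level about a hand's breadth above the bench and clear of the mould, squeeze until the tip gap matches the width of the index bar (10 mm), never pinching the tips nearly shut. Finish still holding them there, steady at that gap; do not put them down or let go, and leave the dish, the loupe and the steel tweezers alone.

Things in the scene. Friction and masses are not known exactly. Their poses are not given: they have to be found in the camera images.
- mould: Aluminium open mould half, 190 (x) x 110 (y) x 22 mm, fixed; origin under its centre. Cavity floor 10 mm above the bench, 12 mm deep. A finger relief slot at its x -8 to +48 mm, floor level with the cavity's, runs right across it in y. Four 9 mm leader pins near the corners end 32 mm above the bench. The tweezers lie in the cavity, along x.
- tweezers: Black plastic sprung tweezers, 140 mm long, lying flat in the mould, about 32 g. Origin on their underside at mid length; x runs from the heel block (x -68 to -50 mm) to the tips (x +72), z up, y is the closing direction (left is +y). Two sprung arms; a 3 mm thick index tongue runs from the heel along the underside, between the arms, to the index bar.
- grip_mid (a point): Point midway between the two ribbed finger pads, at the tweezers' x +20, y 0, z 9.5 mm. The pads span x +2 to +38, z 2 to 17 mm, over the relief slot. Width over their outer faces here: 38 mm free, 26 mm at the 10 mm tip gap (faces then parallel; free, each splays 0.08 rad, wider toward the tips). Each mm off that width closes the tip gap 1.67 mm.
- index_bar (a point): Top centre of the index bar, the cross-bar at the tongue's end: 10 mm wide in y, at the tweezers' x 60 to 66, z 0 to 3 mm. The arms pass above it (z 4.5 to 11.5 mm); at the right gap their inner faces stand just over its ends.
- tw_left: Left (+y) arm with its finger pad; origin at its hinge, the tweezers' x -55, y +6, z 0 mm; at rest its axes are parallel to the tweezers'; it turns about z when squeezed (0.08 rad at the 10 mm gap). The arms begin to yield when squeezed with about 3 N at the pads and need about 6 N at the 10 mm gap.
- tw_right: Right (-y) arm with its finger pad; origin at its hinge, the tweezers' x -55, y -6, z 0 mm; it turns like the left one, the other way. The whole tweezers balance at about their x +18 mm, close to grip_mid.
- tip_left (a point): Point on the inner face of the left arm's tip, 2 mm short of its end, 8 mm above the underside. The tip gap is the distance from here to tip_right: 30 mm when free.
- tip_right (a point): The same point on the inner face of the right arm's tip.
- dish: Round clear petri dish with chips, 58 mm across, 12 mm tall, on the bench beyond the mould; origin under its centre. Leave alone.
- eye_loupe: Black waisted eye loupe, 35 mm across, 34 mm tall, on the bench beyond the mould; origin under its centre. Leave alone. A fixed microscope overhangs the bench to the left of it (world y above about -0.08, x above about 0.48 m), its eyepieces low enough to meet a wrist or forearm: come to the mould round the front.
- steel_tweezers: Fine steel tweezers, 115 x 13 x 9 mm, lying on the bench near its front edge, to the left of the mould; origin under their middle, x along them. Not the ones to test; leave alone.

How it is judged:
By the outcome, as a careful person would: the job done as asked, in the order asked, and still so for the second after the job is handed in, while the arm keeps its last pose, push and grip.
It also fails if it takes over 40 s, if anything falls off the work surface, if the arm or the gripper's body presses on something with over 40 N, if the wrist force passes 120 N, or if a joint passes its speed limit or range.

## Robot

A 6-joint arm with a two-finger parallel gripper is mounted at the origin on a cart in front of the work surface, level with it; the furniture and walls round the work are solid. World frame = base frame: x ahead of the robot, y to its left, z up, the work surface at z = 0. Lengths are in m, angles in rad, forces in N, time in s.
With the tool pointing down it reaches from about 0.35 to 0.775 m from the base axis. Payload 7.3 kg.
Tool frame: the origin (TCP) lies at the centre of the arm's flange, where the gripper is bolted on; the fingertips stand 178 mm ahead of it and the grasp point (between the pads) lies 159 mm ahead of it; z points along the fingers, y is the line along which they close (so a half turn about z gives the same grasp; the last joint's range is limited). The gripper opens to 92 mm and grips with 3 to 60 N. Pads are 19 mm wide; open, the fingers measure 130 mm over their backs; the gripper's body (75 mm by 190 mm) begins 47 mm behind the grasp point.
Start: joints at [1.054, 0.342, 1.524, -0, 1.275, -0.146], TCP at [0.19, 0.489, 0.405] pointing down, gripper open.
Joint ranges: [-2.53, 2.53], [-0.77, 2.02], [0.04, 2.7], [-1, 4.14], [0.28, 2.66], [-3.11, 3.11]. Speed limits (rad/s): [2.57, 2.57, 3.14, 3.14, 3.14, 3.14].

## Interface

Orientations are given as [roll, pitch, yaw] about the fixed x, y, z axes, in that order (R = Rz(yaw) Ry(pitch) Rx(roll)).
In Python, from cell import telemetry, vision, ticket gives the robot as it stands.
- The arm moves only by the shell command python3 -m crank 'ROWS' [FORCE]. ROWS is JSON, a list of rows, each a list of 5 numbers: the gripper command: -1 is shut, 1 is fully open, values between are in proportion, then the shift along the tool's x, y, z in mm, then the turn about the tool's z in rad. In form: [[fingers, dx, dy, dz, roll], ...]. A call has 1 to 12 rows; each row is the pose to reach, as a shift and turn from the pose commanded when the call began, along the tool's axes at that moment; what a row does not reach only later rows make up. A row lasts 1/12 s, in which the tool goes at most 41.7 mm and 7.16 degrees, less where a joint would pass 70% of its speed; a pose out of reach is approached as far as the arm can. A call with a gripper value outside its range is refused whole. The fingers move at their own pace and stop on an object; FORCE is the grip in N (left out, the last holds). Time passes only in rows, so rows that repeat a pose let the fingers close. It gives the time, the measured TCP pose, the force, the opening and the grip force at its end, in the units of the state.
- telemetry.observe(): the state, without advancing time (a new reading comes with each control period).
- vision.read_camera(name): name is "scene" or "top"; returns (picture, depth): 384x512x3 uint8, red, green, blue; 384x512 float32, m along the optical axis (not along the pixel's ray), 0 where there is no reading.
- vision.get_calibration(name): a dict with "camera_matrix" (3x3 intrinsics, pixels), "rvec" (rotation vector, rad) and "tvec" (3), from world to camera coordinates, as OpenCV has them. Camera axes: x right, y down, z forward; pixel columns grow to the right and rows downward; lengths in m; the calibration is good to about 2 mm. A picture is of the moment at which its call begins. get_calibration takes no time and is no camera call.
- ticket.hand_in(): hands the job in; it is judged then, once.
The state is a dict: "time": time; "qpos": joint angles; "qvel": joint speeds; "joint_efforts": joint torques, N m; "tool_pos": TCP position; "tool_rot": TCP orientation; "contact_force": force on the tool from outside, world axes, zero at the start; "torque": the same for the moment, N m; "opening": finger opening in m; "grip_force": force on a finger pad.
Only numpy, scipy, OpenCV 4.12 (cv2) and the standard library are available. Lean on these libraries where they do the work, as an engineer would, in place of code of your own. Each camera call takes 0.05 s, during which the arm holds its last target. There are 200 camera calls.

## Working session

There is one attempt and no reset: what is moved stays moved. The work goes in short steps, Python scripts to look and compute and a shell command to move; the robot and the scene stay as the last step left them, time stands still between calls to the robot, and variables do not carry over. Pictures are saved under pics/ and viewed, at most 10 in all, crops included, and the job is handed in when it is done.

```bash
mkdir -p pics; ls
cat > h.py <<'E'
import numpy as np, cv2
from cell import telemetry, vision, ticket
def cal(n):
    c=vision.get_calibration(n); K=np.array(c["camera_matrix"],float); R=cv2.Rodrigues(np.array(c["rvec"],float))[0]; t=np.array(c["tvec"],float).ravel()
    return K,R,t
def ray(n,uv,z):
    K,R,t=cal(n); uv=np.atleast_2d(uv).astype(float)
    d=(R.T@np.linalg.inv(K)@np.c_[uv,np.ones(len(uv))].T).T; o=-R.T@t
    return o+d*((z-o[2])/d[:,2])[:,None]
def proj(n,P):
    K,R,t=cal(n); return cv2.projectPoints(np.atleast_2d(np.array(P,float)),cv2.Rodrigues(R)[0],t,K,None)[0].reshape(-1,2)
def snap(n,f,crop=None,s=1):
    im,d=vision.read_camera(n); np.save('pics/'+f+'.npy',im); np.save('pics/'+f+'_d.npy',d)
    o=im[...,::-1]
    if crop: x0,y0,x1,y1=crop; o=o[y0:y1,x0:x1]
    o=cv2.resize(o,None,fx=s,fy=s,interpolation=cv2.INTER_CUBIC); cv2.imwrite('pics/'+f+'.png',o); return im,d
E
python3 - <<'E'
from h import *
a,_=snap('top','t0'); b,_=snap('scene','s0')
cv2.imwrite('pics/c0.png',np.vstack([cv2.resize(a,(400,300)),cv2.resize(b,(400,300))])[...,::-1])
for n in('top','scene'):
    K,R,t=cal(n);print(n,K[0,0],-R.T@t,R[2])
s=telemetry.observe();print(s)
E
```

```text
pics
top 492.5496801273836 [ 0.40950795 -0.05731257  1.07035304] [ 0.14398699  0.015961   -0.98945085]
scene 391.97860396248973 [0.11450989 0.46942123 0.53493412] [ 0.52516569 -0.6326993  -0.56911562]
{'time': 0.1, 'qpos': array([ 1.05399763e+00,  3.42640984e-01,  1.52492884e+00,  1.26507905e-05,
        1.27538535e+00, -1.45982022e-01]), 'qvel': array([-5.20158346e-04, -2.86421429e-03, -2.71336661e-03, -4.31383899e-05,
        7.32706381e-05, -1.68931455e-04]), 'joint_efforts': array([ 2.41657690e-03, -4.32003701e+01, -2.44698036e+01,  7.20269093e-02,
        5.24529931e-02, -7.59232557e-05]), 'tool_pos': array([0.19015564, 0.48922144, 0.40411799]), 'tool_rot': array([-3.14024638e+00, -2.10166928e-04,  2.77077215e+00]), 'contact_force': array([ 0.27464119, -0.51213999, -0.47941052]), 'torque': array([-0.01970627, -0.03820537, -0.02286728]), 'grip_force': 0.0, 'opening': 0.09175173856192895}
```

View pics/t0.png

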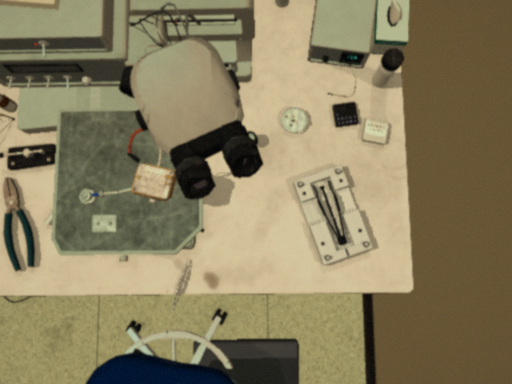

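View pics/s0.png

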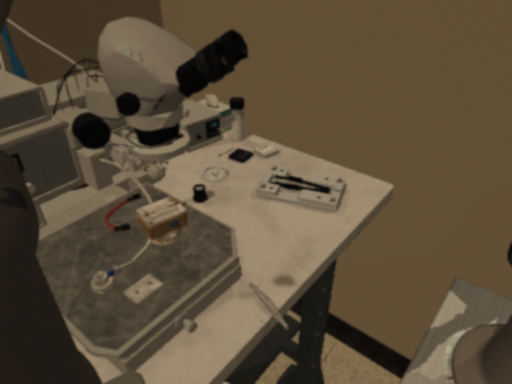

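The top view shows the mould at about (333,214), with the black tweezers' heel near (342,242) and their tips near (320,183). The dish is at (294,120) and the steel tweezers are at (182,282). Next I'll measure them by mask.

Run:
```python
from h import *
im=np.load('pics/t0.npy'); d=np.load('pics/t0_d.npy')
o=im[150:280,270:390,::-1]; cv2.imwrite('pics/c1.png',cv2.resize(o,None,fx=4.5,fy=4.5,interpolation=cv2.INTER_CUBIC))
# height map
K,R,t=cal('top'); v,u=np.mgrid[150:280,270:390]; z=d[150:280,270:390]
P=np.stack([(u-K[0,2])/K[0,0]*z,(v-K[1,2])/K[1,1]*z,z],-1); W=(P-t)@R
print('bench z',np.median(W[...,2]))
m=((W[...,2]>.013)&(W[...,2]<.06)).astype(np.uint8)
n,l,s,c=cv2.connectedComponentsWithStats(m); k=1+np.argmax(s[1:,4]); m=(l==k)
pts=W[m][:,:2].astype(np.float32); r=cv2.minAreaRect(pts); print('mould',r,np.percentile(W[m][:,2],[5,50,95]))
g=im[150:280,270:390].max(-1)
hull=cv2.convexHull(np.argwhere(m)[:,::-1].astype(np.int32)); hm=np.zeros(m.shape,np.uint8); cv2.fillConvexPoly(hm,hull,1)
b=((g<70)&(hm>0)).astype(np.uint8); n,l,s,c=cv2.connectedComponentsWithStats(b); k=1+np.argmax(s[1:,4]); b=l==k
uv=np.argwhere(b)[:,::-1]+[270,150]; Q=ray('top',uv,.018)[:,:2]; print(b.sum(),Q.mean(0)); print('tw',cv2.minAreaRect(Q.astype(np.float32)))
```

```text
bench z 0.0020373792343037138
mould ((0.5230415463447571, -0.20951953530311584), (0.18993110954761505, 0.11089690029621124), 18.79465103149414) [0.01439776 0.02296424 0.02710558]
174 [ 0.49324226 -0.21472794]
tw ((0.5099174380302429, -0.2086743712425232), (0.10844515264034271, 0.017662793397903442), 26.385746002197266)
```

View pics/c1.png

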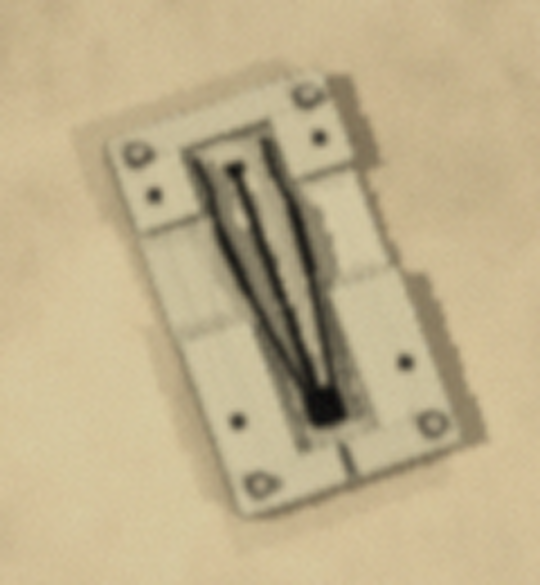

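The crop shows the heel block at (325,406), the index bar at (235,168), and the arm tips at about (198,160) and (265,143). The slot runs across the mould between y 200 and 330.

Run:
```python
from h import *
f=lambda x,y,z:ray('top',[270+x/4.5,150+y/4.5],z)[0][:2]
H=f(325,406,.025);B=f(235,168,.013);L=f(198,160,.0215);Rr=f(265,143,.0215)
print(H,B,(L+Rr)/2,np.linalg.norm(L-Rr))
for X in(B,(L+Rr)/2):
    e=X-H; a=np.arctan2(e[1],e[0]); print('len',np.linalg.norm(e),'yaw',a,np.degrees(a)); ex=e/np.linalg.norm(e); print('grip',H+ex*(.02+.059))
c=np.array([.5230,-.2095]);a=np.radians(18.79);ex=np.array([np.cos(a),np.sin(a)]);print('mould slot centre',c+.02*ex)
# depth based heights of heel
```

```text
[ 0.46720183 -0.22858446] [ 0.58281808 -0.19135382] [ 0.58945317 -0.18884724] 0.03320027772746931
len 0.12146290034576292 yaw 0.3115334745579938 17.849553269219253
grip [ 0.54239914 -0.20436949]
len 0.1285474058143761 yaw 0.31427290594390167 18.00651112589745
grip [ 0.54233252 -0.20416358]
mould slot centre [ 0.54193411 -0.20305799]
```

```bash
python3 -m crank '[[1,-29,-28,0,0.12],[1,-58,-56,0,0.24],[1,-88,-85,0,0.36],[1,-117,-113,0,0.48],[1,-146,-141,0,0.6],[1,-175,-169,0,0.72],[1,-204,-197,0,0.84],[1,-234,-226,0,0.96],[1,-263,-254,0,1.08],[1,-292,-282,0,1.2],[1,-292,-282,0,1.2]]'
```

```text
time: 1.02
tool_pos: [0.3626, 0.1154, 0.4047]
tool_rot: [3.14, 0.002, 1.557]
contact_force: [0.9, 0.8, 0.6]
opening: 0.0918
grip_force: 0.0
```

```bash
python3 -m crank '[[1,-35,0,0,0.12],[1,-70,0,0,0.24],[1,-105,0,0,0.36],[1,-140,5,0,0.48],[1,-175,10,0,0.6],[1,-210,16,0,0.72],[1,-245,24,0,0.84],[1,-280,32,0,0.96],[1,-315,40,0,1.08],[1,-315,40,0,1.2],[1,-315,40,0,1.235],[1,-315,40,0,1.235]]'
```

```text
time: 2.02
tool_pos: [0.4003, -0.1946, 0.4041]
tool_rot: [-3.14, 0.001, 0.334]
contact_force: [-1.0, 0.5, -0.2]
opening: 0.0919
grip_force: 0.0
```

```bash
python3 -m crank '[[1,22,9,0,0.01],[1,44,18,15,0.016],[1,66,28,35,0.016],[1,88,37,55,0.016],[1,110,46,80,0.016],[1,131,55,105,0.016],[1,131,55,114,0.016],[1,131,55,114,0.016],[1,131,55,114,0.016]]'
python3 - <<'E'
from h import *
s=telemetry.observe();print(s['tool_pos'],s['tool_rot'])
a,_=vision.read_camera('top');b,_=vision.read_camera('scene')
a=cv2.resize(a[150:280,270:390],(480,520),interpolation=2);b=cv2.resize(b[60:240,200:400],(578,520),interpolation=2)[:, :320+200]
cv2.imwrite('pics/c2.png',np.hstack([cv2.resize(a,(360,390)),cv2.resize(b,(430,430))[:390]])[...,::-1])
E
```

```text
time: 2.77
tool_pos: [0.5417, -0.2024, 0.2904]
tool_rot: [-3.14, 0.001, 0.322]
contact_force: [0.8, 0.2, 0.0]
opening: 0.0919
grip_force: 0.0
[ 0.54167407 -0.20235079  0.29044285] [-3.14019624e+00  1.34134820e-03  3.21874496e-01]
```

View pics/c2.png

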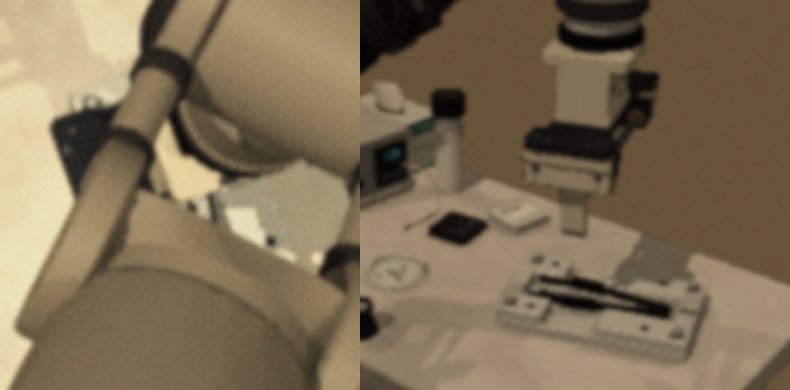

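The top view is blocked by the arm. The scene view shows the gripper upright over the mould, with nothing touching, so I'll descend straight into the relief slot.

```bash
python3 -m crank '[[1,0,1,20,0],[1,0,1,40,0],[1,0,1,60,0],[0.6,0,1,75,0],[0.4,0,1,87,0],[0.2,0,1,95,0],[0,0,1,98,0],[0,0,1,98,0],[0,0,1,98,0]]' 4
python3 - <<'E'
from h import *
b,_=vision.read_camera('scene')
cv2.imwrite('pics/c3.png',cv2.resize(b[150:220,240:360],(780,455),interpolation=2)[...,::-1])
E
```

```text
time: 3.62
tool_pos: [0.5425, -0.2042, 0.1939]
tool_rot: [3.14, -0.001, 0.32]
contact_force: [0.3, -0.2, 0.6]
opening: 0.0564
grip_force: 0.0
```

View pics/c3.png

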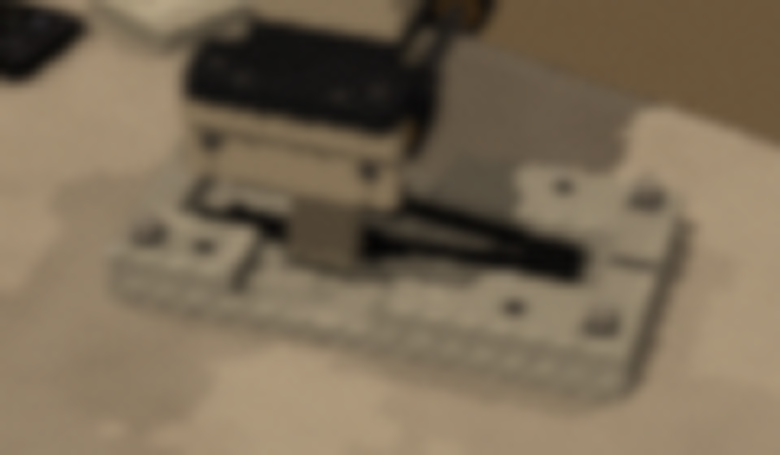

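The left finger stands in the slot beside the left arm's pad, at about (325,235). Next I'll close lightly.

```bash
python3 -m crank '[[-0.04,0,0,1,0],[-0.04,0,0,1,0],[-0.04,0,0,1,0],[-0.04,0,0,1,0],[-0.04,0,0,1,0],[-0.04,0,0,1,0]]' 4; python3 -m crank '[[-0.12,0,0,0,0],[-0.12,0,0,0,0],[-0.16,0,0,0,0],[-0.16,0,0,0,0]]' 4; python3 -m crank '[[-0.22,0,0,0,0],[-0.22,0,0,0,0],[-0.22,0,0,0,0],[-0.22,0,0,0,0]]' 4
```

```text
time: 4.17
tool_pos: [0.5423, -0.204, 0.1917]
tool_rot: [-3.142, -0.0, 0.32]
contact_force: [0.1, 0.2, 0.3]
opening: 0.0436
grip_force: 0.0
time: 4.5
tool_pos: [0.5423, -0.204, 0.1917]
tool_rot: [-3.142, -0.0, 0.32]
contact_force: [0.7, -0.1, 0.2]
opening: 0.0387
grip_force: 2.8
time: 4.83
tool_pos: [0.5423, -0.204, 0.1917]
tool_rot: [-3.142, -0.0, 0.32]
contact_force: [-0.0, -0.1, -0.3]
opening: 0.0356
grip_force: 3.4
```

```bash
python3 -m crank '[[-0.26,0,0,0,0],[-0.26,0,0,0,0],[-0.26,0,0,-1,0],[-0.26,0,0,-3,0],[-0.26,0,0,-6,0],[-0.26,0,0,-9,0],[-0.26,0,0,-12,0],[-0.26,0,0,-16,0],[-0.26,0,0,-20,0],[-0.26,0,0,-20,0],[-0.26,0,0,-20,0]]' 5
python3 - <<'E'
from h import *
b,_=vision.read_camera('scene')
cv2.imwrite('pics/c4.png',cv2.resize(b[140:220,240:360],(780,520),interpolation=2)[...,::-1])
E
```

```text
time: 5.75
tool_pos: [0.5424, -0.204, 0.2121]
tool_rot: [3.141, -0.001, 0.32]
contact_force: [-0.2, -0.1, -0.1]
opening: 0.0339
grip_force: 3.7
```

View pics/c4.png

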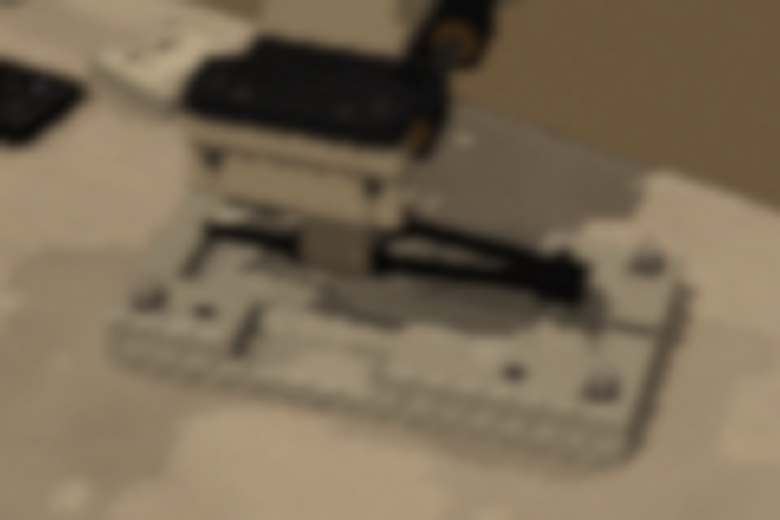

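The tweezers are out of the cavity floor and held: left arm at (440,265), heel at (570,275). I'll lift the rest of the way and check that they are level.

```bash
python3 -m crank '[[-0.26,0,0,-5,0],[-0.26,0,0,-12,0],[-0.26,0,0,-20,0],[-0.26,0,0,-29,0],[-0.26,0,0,-38,0],[-0.26,0,0,-47,0],[-0.26,0,0,-56,0],[-0.26,0,0,-63,0],[-0.26,0,0,-68,0],[-0.26,0,0,-70,0],[-0.26,0,0,-70,0],[-0.26,0,0,-70,0]]'
python3 - <<'E'
from h import *
b,_=snap('scene','s5',(240,110,360,200),6.5)
# expected pixels if level: underside z
T=telemetry.observe()['tool_pos']; a=.32; z0=.0137*0+T[2]-.1917+.010
f=lambda x,y,z:[T[0]+np.cos(a)*(x-.02)-np.sin(a)*y,T[1]+np.sin(a)*(x-.02)+np.cos(a)*y,z0+z]
for n,p in dict(heelL=f(-.068,.008,.008),tipL=f(.072,.013,.008),tipR=f(.072,-.013,.008),bar=f(.063,0,.0015)).items(): print(n,(proj('scene',p)[0]-[240,110])*6.5, proj('top',p)[0])
E
```

```text
time: 6.8
tool_pos: [0.5422, -0.204, 0.2814]
tool_rot: [-3.141, 0.0, 0.32]
contact_force: [-0.5, -0.2, -1.2]
opening: 0.0342
grip_force: 3.7
heelL [607.7559684  317.42187098] [346.96410973 243.54092657]
tipL [210.01635228 256.73461881] [319.82665224 177.34613812]
tipR [232.96796157 224.59100364] [332.17096898 173.13382765]
bar [245.13936893 260.74215551] [327.13418932 180.04583456]
```

View pics/s5.png

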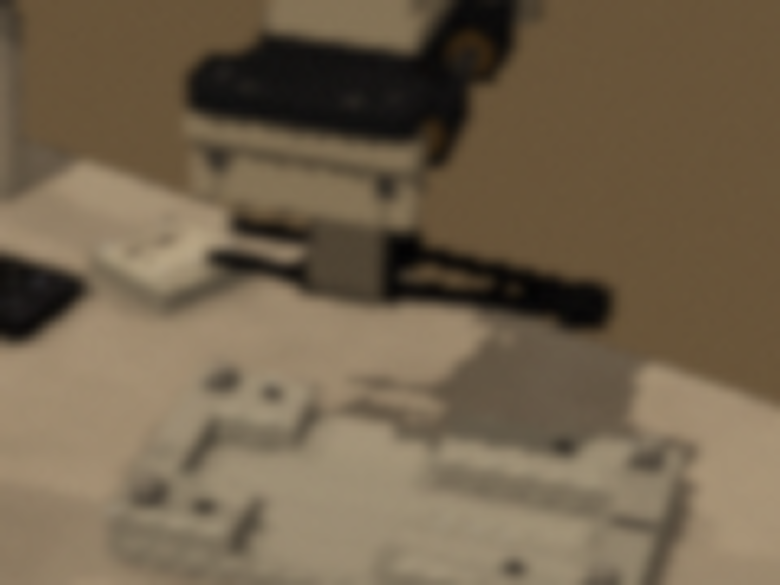

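The tweezers hang level. The left tip is at (212,258) against a predicted (210,257), and the heel is at (600,305) against (608,317). They are well above the mould, so I'll squeeze in steps.

```bash
python3 -m crank '[[-0.28,0,0,0,0],[-0.3,0,0,0,0],[-0.32,0,0,0,0],[-0.34,0,0,0,0],[-0.35,0,0,0,0],[-0.36,0,0,0,0],[-0.37,0,0,0,0],[-0.37,0,0,0,0],[-0.37,0,0,0,0]]' 8; python3 -m crank '[[-0.38,0,0,0,0],[-0.39,0,0,0,0],[-0.4,0,0,0,0],[-0.41,0,0,0,0],[-0.42,0,0,0,0],[-0.43,0,0,0,0],[-0.435,0,0,0,0],[-0.435,0,0,0,0],[-0.435,0,0,0,0],[-0.435,0,0,0,0],[-0.435,0,0,0,0]]' 8
python3 - <<'E'
from h import *
a,_=vision.read_camera('top')
b,_=snap('scene','s6')
o=np.hstack([cv2.resize(b[135:180,255:345],(800,400),interpolation=2)]);p=cv2.resize(a[150:260,300:380],(145,200),interpolation=2)
o=np.vstack([o,np.pad(p,((0,0),(0,655),(0,0)))]);cv2.imwrite('pics/c6.png',o[...,::-1])
s=telemetry.observe();print(s['opening'],s['grip_force'])
E
```

```text
time: 7.6
tool_pos: [0.5423, -0.204, 0.2817]
tool_rot: [-3.142, -0.0, 0.32]
contact_force: [0.5, 0.6, -0.1]
opening: 0.0292
grip_force: 4.8
time: 8.52
tool_pos: [0.5423, -0.204, 0.2817]
tool_rot: [-3.142, -0.0, 0.32]
contact_force: [0.4, 0.6, -0.0]
opening: 0.026
grip_force: 5.9
0.026158942850191276 5.937207341194153
```

View pics/c6.png

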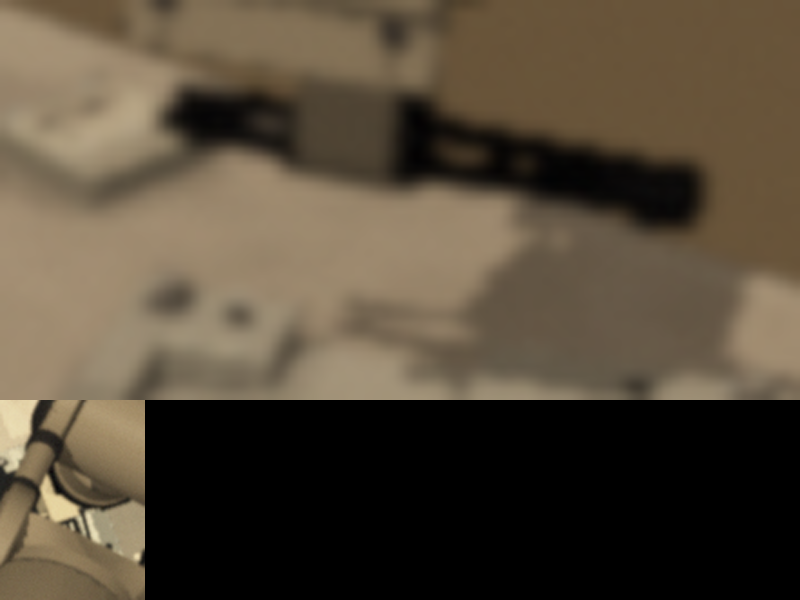

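The opening is 26.1 mm and the grip 5.9 N. Both match the stated values for the 10 mm gap. The heel (333,156) and tips (274,148) are within 2 px of the level prediction, and the scene view shows the tips close together but not shut.

```bash
python3 -c "
from cell import ticket;print(ticket.hand_in())"
```

```text
the job is handed in; nothing more can be done
None
```

The job is handed in: the black tweezers were lifted out with the tips wide (about 23 mm by pad width), and are now held level about 100 mm above the bench, over the mould and about 68 mm above its pins, at a 26.1 mm pad width and 5.9 N grip, the values given for the 10 mm tip gap; the gap itself was not measured directly, because the arm blocked the top camera.

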